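# Make up two handling kits of excavated finds

### The arm

A 6-joint arm with a two-finger parallel gripper is mounted at the origin on the work surface. World frame = base frame: x ahead of the robot, y to its left, z up, the work surface at z = 0. Lengths are in m, angles in degrees, forces in N, time in s.
With the tool pointing down it reaches from about 0.425 to 0.95 m from the base axis. Payload 3.5 kg.
Tool frame: the origin (TCP) lies on the centre line of the jaws, within the pads' length; the fingertips stand 11 mm ahead of it and the grasp point (between the pads) lies 8 mm behind it; z points along the fingers, y is the direction in which the jaws open and shut (so a half turn about z gives the same grasp; the last joint's range is limited). The gripper opens to 85 mm and grips with 20 to 120 N. Pads are 22 mm wide; open, the fingers measure 114 mm over their backs; the gripper's body (76 mm by 85 mm) begins 54 mm behind the grasp point. The pads swing forward as they close: fully open they stand 13 mm farther back than shut.
Start: joints at [67.953, 16.404, 90.338, -0, 73.258, -8.594], TCP at [0.157, 0.656, 0.242] pointing down, gripper open.
Joint ranges: [-158.93, 158.93], [-51.34, 127.21], [12.03, 142.37], [-87.48, 267.48], [13.55, 161.25], [-162.69, 162.69]. Speed limits (degrees/s): [159.86, 159.86, 180, 180, 180, 180].

### API

Orientations are given as a 3x3 rotation matrix whose columns are the frame's x, y, z axes.
In Python, from bench import sense, capture, hand_in gives the robot as it stands.
- The arm moves only by the shell command python3 -m inch 'ROWS' [FORCE]. ROWS is JSON, a list of rows, each a list of 3 entries, a list of its own where there are three numbers: the finger opening in m, from 0 to 0.0854, then the shift along the tool's x, y, z in m, then the turn, a rotation vector about the tool's x, y, z in degrees. In form: [[fingers, [tx, ty, tz], [rx, ry, rz]], ...]. A call has 1 to 20 rows; each row is the pose to reach, as a shift and turn from the pose commanded when the call began, along the tool's axes at that moment; what a row does not reach only later rows make up. A row lasts 1/12 s, in which the tool goes at most 41.7 mm and 7.16 degrees, less where a joint would pass 70% of its speed; a pose out of reach is approached as far as the arm can. A call with a gripper value outside its range is refused whole. The fingers move at their own pace and stop on an object; FORCE is the grip in N (left out, the last holds). Time passes only in rows, so rows that repeat a pose let the fingers close. It gives the time, the measured TCP pose, the force and the opening at its end, in the units of the state.
- sense(): the state, without advancing time (a new reading comes with each control period).
- capture(name): name is "side" or "top" or "wrist"; returns a dict with "img" (480x640x3 uint8, red, green, blue), "depth" (480x640 float32, m along the optical axis (not along the pixel's ray), 0 where there is no reading), "intrinsics" (3x3 intrinsics, pixels), "D" ([k1, k2, p1, p2, k3] as OpenCV has them; the pictures are not rectified), "R" (3x3) and "t" (3): a world point X has camera coordinates R X + t; the wrist camera has in their place "T_tool_cam" (4x4, takes a point from camera to tool coordinates, whose origin is the TCP and whose axes are the flange's). Camera axes: x right, y down, z forward; pixel columns grow to the right and rows downward; lengths in m; the calibration is good to about 2 mm. A picture is of the moment at which its call begins: read the wrist's pose just before it.
- hand_in(): hands the job in, once; it reports no verdict.
The state is a dict: "clock": time; "q": joint angles; "qvel": joint speeds; "joint_torque": joint torques, N m; "tcp_pos": TCP position; "ee_rot": TCP orientation; "ft_force": force on the tool from outside, world axes, zero at the start; "torque": the same for the moment, N m; "grip_width": finger opening in m.
Only numpy, scipy, OpenCV 4.12 (cv2) and the standard library are available. Lean on these libraries where they do the work, as an engineer would, in place of code of your own. Each camera call takes 0.05 s, during which the arm holds its last target. There are 200 camera calls.

### The job

Make up the two handling kits from the clay finds on the sorting table. The three-pocket tray gets the loom weight in its middle pocket, with the larger spindle whorl and the jug-handle sherd in its end pockets (either way round); the two-pocket tray gets the pot-base sherd and the smaller whorl, one to a pocket. Set each find down flat on the tray's floor the same way up as it lay, do not drop any, and leave the water bottle, the brush and the caliper where they are.

Things in the scene. Friction and masses are not known exactly. Their poses are not given: they have to be found in the camera images.
- loom_weight: Loom weight: blunt four-sided clay pyramid 52 mm tall, 44 mm square at the foot, 36 mm square at the top, the flat sides facing its own x and y axes; a small dark hole through it near the top. About 150 g. Loose fired clay; origin at the centre of its underside, z up; stands on the table.
- large_whorl: Larger spindle whorl: round clay disc 48 mm across and 24 mm tall, bevelled above and below with an upright band (7 to 17 mm up) round the middle, a dark 12 mm spot (the hole) in the centre of the top. About 60 g. Loose fired clay; origin at the centre of its underside, z up; stands on the table.
- small_whorl: Smaller spindle whorl: the same shape, only 30 mm across and 20 mm tall (upright band 6 to 14 mm up), dark 8 mm spot on top. About 25 g. Loose fired clay; origin at the centre of its underside, z up; stands on the table.
- handle_sherd: Sherd of a jug handle: clay strap bent into a C, lying on its side edge; strap 13 mm thick, 24 mm tall as it lies, the C about 66 mm long (own y) and 26 mm deep (own x, from -7 to +20 mm). Origin: on the table under the middle of the C's crown, in mid-thickness; z up. The C's ends curve away to +x. Grip across the crown, closing along its own x (13 mm). About 50 g, loose.
- base_sherd: Base of a small pot: round shallow clay dish, hollow above, 54 mm across at the foot and 58 mm at its broken rim, about 26 mm tall with jagged scraps on the rim (solid to 22 mm), wall 5 mm. About 70 g. Loose fired clay; origin at the centre of its underside, z up; stands on the table.
- tray_three: White plastic finds tray, fixed to the table; three equal pockets in a row along its own y. Outside 126 mm (x) by 278 mm (y). Walls and dividers 5 mm thick, tops 16 mm above the table; inner floor 5 mm up. Each pocket 116 mm (x) by 86 mm (y) inside, centred at x = 0, y = -91, 0 and +91 mm. Origin: centre of the underside, on the table; z up. Turned at most 7 degrees from the world axes.
- tray_two: White plastic finds tray, fixed to the table; two equal pockets in a row along its own y. Outside 126 mm (x) by 187 mm (y). Walls and dividers 5 mm thick, tops 16 mm above the table; inner floor 5 mm up. Each pocket 116 mm (x) by 86 mm (y) inside, centred at x = 0, y = -45.5 and +45.5 mm. Origin: centre of the underside, on the table; z up. Turned at most 7 degrees from the world axes.
- water_bottle: Bystander, not to be disturbed: upright clear water bottle, 64 mm across, 200 mm tall, at the table's left. Origin: centre of the underside.
- brush: Bystander, not to be disturbed: hand brush lying at the table's right, along its own x. Origin: under its middle.
- caliper: Bystander, not to be disturbed: flat steel caliper 170 mm long lying at the table's left along its own x, 8 mm high, two jaws reaching 57 mm to its own -y. Origin: under the middle of the bar.
There are look-alikes about, which are no part of the job. Leave any turquoise or yellow look-alike of the base_sherd alone. Leave any turquoise look-alike of the handle_sherd alone.

How it is judged:
By the outcome, as a careful person would: the job done as asked, in the order asked, and still so for the second after the job is handed in, with the robot touching nothing.
It also fails if it takes over 125 s, if anything falls off the work surface, if the arm or the gripper's body presses on something with over 40 N, if the wrist force passes 120 N, or if a joint passes its speed limit or range.

## Working session

There is one attempt and no reset: what is moved stays moved. The work goes in short steps, Python scripts to look and compute and a shell command to move; the robot and the scene stay as the last step left them, time stands still between calls to the robot, and variables do not carry over. Pictures are saved under pics/ and viewed, about 12 in all and at most 16, crops included, and the job is handed in when it is done.

```bash
mkdir -p pics; ls
cat > h.py <<'E'
import numpy as np, cv2
from bench import sense, capture
def snap(name):
    s=sense(); c=capture(name)
    if name=="wrist":
        T=np.eye(4);T[:3,:3]=s['ee_rot'];T[:3,3]=s['tcp_pos'];W=T@np.array(c['T_tool_cam'])
    else:
        M=np.eye(4);M[:3,:3]=c['R'];M[:3,3]=c['t'];W=np.linalg.inv(M)
    c['W']=W; return c
def cloud(c):
    K=np.array(c['intrinsics'],float);D=np.array(c['D'],float)
    v,u=np.mgrid[0:480,0:640]
    p=cv2.undistortPoints(np.stack([u,v],-1).reshape(-1,1,2).astype(float),K,D).reshape(480,640,2)
    z=c['depth'];P=np.dstack([p*z[...,None],z])
    P=P@c['W'][:3,:3].T+c['W'][:3,3]; P[z==0]=np.nan
    return P
def save(c,f,crop=None,scale=1):
    im=c['img'][...,::-1]
    if crop: a,b,d,e=crop; im=im[b:e,a:d]
    cv2.imwrite(f,cv2.resize(np.ascontiguousarray(im),None,fx=scale,fy=scale,interpolation=cv2.INTER_CUBIC))
E
python3 - <<'E'
from h import *
s=sense();print(s['tcp_pos'],s['ee_rot'],s['clock'],s['grip_width'])
c=snap('top');save(c,'pics/top.png');np.savez('top.npz',**{k:c[k] for k in('img','depth','intrinsics','D','W')})
P=cloud(c);print(P[::80,::80].round(3).tolist()[2:4])
E
```

```text
pics
[0.15677359 0.65591552 0.24097503] [[-9.72565773e-01  2.32626459e-01 -8.64320582e-04]
 [ 2.32627804e-01  9.72563532e-01 -2.11707295e-03]
 [ 3.48119495e-04 -2.26005769e-03 -9.99997385e-01]] 0.0 0.08544720187420904
[[[0.899, 1.44, -0.742], [0.703, 0.659, -0.002], [0.699, 0.433, -0.0], [0.695, 0.212, 0.005], [0.693, -0.005, 0.002], [0.691, -0.223, 0.002], [0.69, -0.443, 0.002], [0.691, -0.668, 0.0]], [[0.535, 1.429, -0.748], [0.481, 0.652, -0.001], [0.479, 0.429, 0.001], [0.476, 0.209, 0.014], [0.475, -0.004, -0.004], [0.473, -0.219, -0.001], [0.471, -0.435, 0.002], [0.47, -0.659, -0.002]]]
```

View pics/top.png

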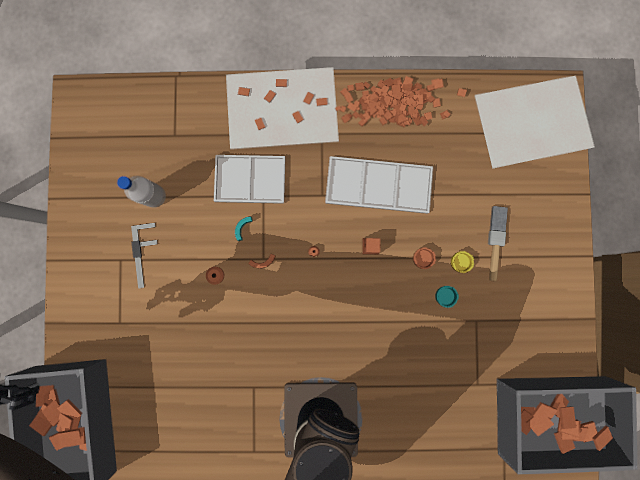

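Top view:
- Two-pocket tray at (250,178), three-pocket tray at (380,184).
- Large whorl at (215,275), small whorl at (313,251), loom weight at (372,245).
- Handle sherd candidates: (263,262) in clay, (243,228) in turquoise. The clay one is meant.
- Base sherd candidates: (425,257) in clay, (462,261) in yellow, (446,295) in turquoise. The clay one is meant.

Next I'll confirm with an enlarged crop and measure.

Run:
```python
from h import *
c=dict(np.load('top.npz'));P=cloud(c);save(c,'pics/crop.png',(195,205,495,310),2.6)
hsv=cv2.cvtColor(c['img'],cv2.COLOR_RGB2HSV)
for n,(u,v,r) in dict(large=(215,275,14),small=(313,251,9),loom=(372,245,13),handle=(263,262,16),base=(425,257,16)).items():
    p=P[v-r:v+r,u-r:u+r].reshape(-1,3);h=hsv[v-r:v+r,u-r:u+r].reshape(-1,3)
    k=p[p[:,2]>.011]; lo=k.min(0);hi=k.max(0)
    R=cv2.minAreaRect((k[:,:2]*1000).astype(np.float32))
    print(n,len(k),k.mean(0).round(3),((lo+hi)/2).round(3),(hi-lo).round(3),[np.round(x,1) for x in R])
for n,(a,b,d,e) in dict(two=(208,148,292,208),three=(318,150,442,218)).items():
    w=((hsv[b:e,a:d,1]<40)&(hsv[b:e,a:d,2]>130)).astype(np.uint8)
    w=cv2.morphologyEx(w,cv2.MORPH_OPEN,np.ones((3,3)))
    k=P[b:e,a:d][w>0];k=k[(abs(k[:,2])<.04)]
    R=cv2.minAreaRect((k[:,:2]*1000).astype(np.float32));print(n,len(k),[np.round(x,1) for x in R])
```

```text
large 264 [0.383 0.276 0.022] [0.382 0.276 0.021] [0.045 0.047 0.019] [array([382.4, 276. ]), array([47.1, 44.9]), np.float64(89.6)]
small 93 [0.445 0.013 0.019] [0.445 0.013 0.018] [0.027 0.027 0.014] [array([445.1,  12.8]), array([26.6, 26.6]), np.float64(89.8)]
loom 270 [ 0.457 -0.136  0.047] [ 0.458 -0.138  0.035] [0.041 0.041 0.047] [array([ 458.3, -138. ]), array([40.6, 40.5]), np.float64(89.2)]
handle 156 [0.416 0.149 0.023] [0.421 0.15  0.021] [0.034 0.068 0.019] [array([417.2, 148.5]), array([27.8, 70.6]), np.float64(15.1)]
base 172 [ 0.424 -0.279  0.021] [ 0.425 -0.277  0.02 ] [0.055 0.057 0.018] [array([ 424.4, -276.5]), array([55.7, 56.6]), np.float64(5.5)]
two 3064 [array([644.1, 184.6]), array([186.5, 132. ]), np.float64(88.2)]
three 4774 [array([ 624.6, -165. ]), array([283.7, 132.1]), np.float64(84.2)]
```

View pics/crop.png

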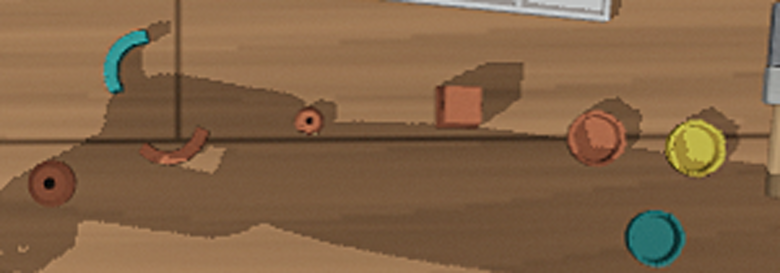

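```bash
cat >> h.py <<'E'
def go(p,yaw):
    """shift in tool axes (mm) and turn about tool z (deg) to TCP p, jaws at world angle yaw"""
    s=sense();R=np.array(s['ee_rot']);d=R.T@(np.array(p)-s['tcp_pos'])
    cur=np.degrees(np.arctan2(R[1,1],R[0,1]));t=(yaw-cur+90)%180-90
    print('tcp',np.round(s['tcp_pos'],4),'jaw',cur.round(1),'t',round(s['clock'],2),'w',round(s['grip_width'],4),'shift',(d*1000).round(1),'rz',round(-t,1))
E
python3 - <<'E'
from h import *
go((.382,.276,.20),-5.8)
print(np.round(capture('wrist')['T_tool_cam'],3))
E
```

```text
tcp [0.1568 0.6559 0.2409] jaw 76.5 t 0.05 w 0.0855 shift [-307.4 -317.    41.6] rz 82.3
[[-0.    -0.953 -0.303  0.079]
 [ 1.    -0.    -0.     0.   ]
 [ 0.    -0.303  0.953 -0.132]
 [ 0.     0.     0.     1.   ]]
```

```bash
python3 -m inch '[[0.085,[-0.307,-0.317,0.042],[0,0,82.3]],[0.085,[-0.307,-0.317,0.042],[0,0,82.3]],[0.085,[-0.307,-0.317,0.042],[0,0,82.3]],[0.085,[-0.307,-0.317,0.042],[0,0,82.3]],[0.085,[-0.307,-0.317,0.042],[0,0,82.3]],[0.085,[-0.307,-0.317,0.042],[0,0,82.3]],[0.085,[-0.307,-0.317,0.042],[0,0,82.3]],[0.085,[-0.307,-0.317,0.042],[0,0,82.3]],[0.085,[-0.307,-0.317,0.042],[0,0,82.3]],[0.085,[-0.307,-0.317,0.042],[0,0,82.3]],[0.085,[-0.307,-0.317,0.042],[0,0,82.3]],[0.085,[-0.307,-0.317,0.042],[0,0,82.3]],[0.085,[-0.307,-0.317,0.042],[0,0,82.3]],[0.085,[-0.307,-0.317,0.042],[0,0,82.3]],[0.085,[-0.307,-0.317,0.042],[0,0,82.3]],[0.085,[-0.307,-0.317,0.042],[0,0,82.3]]]'
cat >> h.py <<'E'
def look(name,xy,r,zmin=.008):
    """wrist view: points above zmin within r of xy; box fit"""
    c=snap('wrist');P=cloud(c);k=P.reshape(-1,3);k=k[np.isfinite(k[:,0])]
    near=np.hypot(k[:,0]-xy[0],k[:,1]-xy[1])<r
    tab=np.median(k[near&(abs(k[:,2])<.008)][:,2]) if (near&(abs(k[:,2])<.008)).any() else None
    k=k[near&(k[:,2]>zmin)]
    ok,R=len(k)>0,cv2.minAreaRect((k[:,:2]*1000).astype(np.float32))
    print(name,'table',tab,'n',len(k),'mean',k.mean(0).round(4),'top',np.percentile(k[:,2],98).round(4),'rect',np.round(R[0],1),np.round(R[1],1),round(R[2],1))
    save(c,f'pics/{name}.png'); return c,P,k
E
python3 - <<'E'
from h import *
go((.382,.276,.20),-5.8)
look('w_large',(.382,.276),.045)
E
```

```text
clock: 1.43
tcp_pos: [0.3813, 0.2774, 0.2003]
ee_rot: [[0.098, 0.995, -0.0], [0.995, -0.098, 0.0], [0.0, -0.0, -1.0]]
ft_force: [1.7, -0.2, -1.0]
grip_width: 0.0849
tcp [0.3813 0.2774 0.2003] jaw -5.6 t 1.43 w 0.0849 shift [-1.3  0.8  0.3] rz 0.2
w_large table 0.0005524766896417566 n 31257 mean [0.3846 0.2894 0.25  ] top 0.2869 rect [381.9 278.9] [47.2 89.7] 89.3
```

View pics/w_large.png

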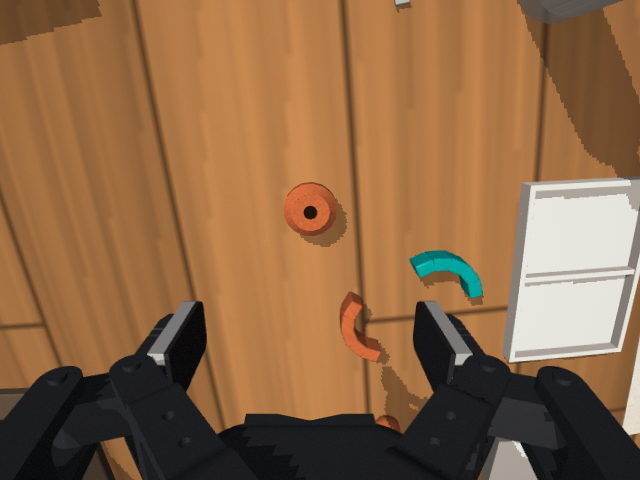

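The wrist view shows the large whorl at (310,210), the clay handle sherd at (360,328), the turquoise look-alike at (448,270) and the two-pocket tray at the right. I'll restrict the height range and measure.

```bash
sed -i 's/(k\[:,2\]>zmin)/(k[:,2]>zmin)\&(k[:,2]<.07)/' h.py
python3 - <<'E'
from h import *
c,P,k=look('w2',(.382,.276),.035); 
top=k[k[:,2]>.021];R=cv2.minEnclosingCircle((k[:,:2]*1000).astype(np.float32));print('circle',R,top.mean(0))
look('w3',(.416,.149),.048,.012)
go((.382,.276,.016),-5.8)
E
```

```text
w2 table 0.0005720995765567116 n 2263 mean [0.3811 0.281  0.0224] top 0.0259 rect [381.3 278.9] [47.3 47.1] 82.8
circle ((380.8901672363281, 278.6737060546875), 24.08055877685547) [0.38096909 0.27961446 0.02412535]
w3 table 0.0006327717089320006 n 1183 mean [0.4142 0.1542 0.0228] top 0.0257 rect [415.3 151.7] [28.5 73.1] 15.9
tcp [0.3814 0.2774 0.2003] jaw -5.6 t 1.58 w 0.0851 shift [ -1.3   0.7 184.3] rz 0.2
```

```bash
python3 -m inch '[[0.085,[0.001,0,0.1],[0,0,0]],[0.085,[0.001,0,0.1],[0,0,0]],[0.085,[0.001,0,0.14],[0,0,0]],[0.085,[0.001,0,0.165],[0,0,0]],[0.085,[0.001,0,0.18],[0,0,0]],[0.085,[0.001,0,0.187],[0,0,0]],[0.085,[0.001,0,0.187],[0,0,0]],[0.04,[0.001,0,0.187],[0,0,0]],[0.04,[0.001,0,0.187],[0,0,0]],[0.04,[0.001,0,0.187],[0,0,0]],[0.04,[0.001,0,0.187],[0,0,0]],[0.04,[0.001,0,0.187],[0,0,0]],[0.04,[0.001,0,0.187],[0,0,0]],[0.04,[0.001,0,0.187],[0,0,0]]]' 40
```

```text
clock: 2.75
tcp_pos: [0.3836, 0.2786, 0.0156]
ee_rot: [[0.1, 0.995, 0.004], [0.995, -0.1, 0.002], [0.002, 0.004, -1.0]]
ft_force: [-1.5, -0.1, 6.1]
grip_width: 0.0459
```

```bash
python3 -m inch '[[0.04,[0,0,-0.02],[0,0,0]],[0.04,[0,0,-0.05],[0,0,0]],[0.04,[0,0,-0.09],[0,0,0]],[0.04,[0,0,-0.1],[0,0,0]],[0.04,[0,0,-0.1],[0,0,0]],[0.04,[0,0,-0.1],[0,0,0]]]'
python3 - <<'E'
from h import *
go((.634,-.0745,.11),-5.8)
c=snap('wrist');save(c,'pics/held1.png')
c=snap('side');save(c,'pics/side1.png')
E
```

```text
clock: 3.25
tcp_pos: [0.3822, 0.2779, 0.114]
ee_rot: [[0.1, 0.995, 0.002], [0.995, -0.1, 0.001], [0.001, 0.002, -1.0]]
ft_force: [0.1, 0.9, -1.5]
grip_width: 0.046
tcp [0.3822 0.2779 0.114 ] jaw -5.7 t 3.25 w 0.046 shift [-325.4  285.8    4.2] rz 0.1
```

View pics/side1.png

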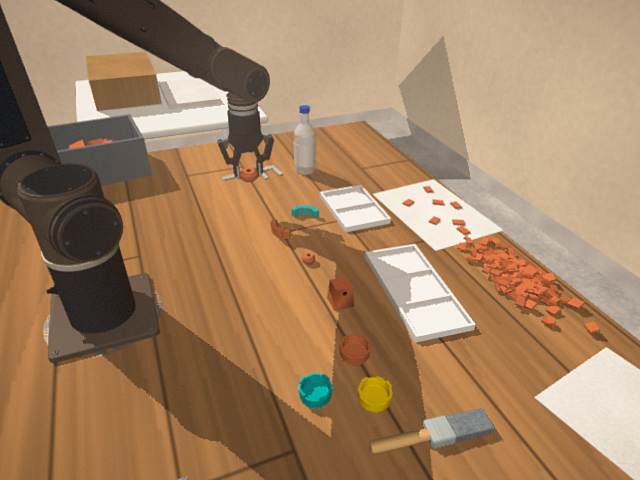

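Side view: the whorl is in the jaws at (250,174), clear of the table. Carrying it to the left pocket of the three-pocket tray.

```bash
python3 -m inch '[[0.04,[-0.325,0.286,0],[0,0,0]],[0.04,[-0.325,0.286,0],[0,0,0]],[0.04,[-0.325,0.286,0],[0,0,0]],[0.04,[-0.325,0.286,0],[0,0,0]],[0.04,[-0.325,0.286,0],[0,0,0]],[0.04,[-0.325,0.286,0],[0,0,0]],[0.04,[-0.325,0.286,0],[0,0,0]],[0.04,[-0.325,0.286,0],[0,0,0]],[0.04,[-0.325,0.286,0],[0,0,0]],[0.04,[-0.325,0.286,0],[0,0,0]],[0.04,[-0.325,0.286,0],[0,0,0]],[0.04,[-0.325,0.286,0],[0,0,0]],[0.04,[-0.325,0.286,0],[0,0,0]],[0.04,[-0.325,0.286,0],[0,0,0]],[0.04,[-0.325,0.286,0],[0,0,0]]]'
python3 - <<'E'
from h import *
go((.634,-.0745,.0195),-5.8)
c=snap('wrist');save(c,'pics/pk.png')
P=cloud(c);k=P.reshape(-1,3);m=(abs(k[:,0]-.63)<.12)&(abs(k[:,1]+.0745)<.1)&(k[:,2]>.011)&(k[:,2]<.022)
w=k[m];print(len(w),np.percentile(w,[2,98],axis=0).round(3))
E
```

```text
clock: 4.6
tcp_pos: [0.6325, -0.0728, 0.1118]
ee_rot: [[0.099, 0.995, -0.003], [0.995, -0.099, 0.001], [0.001, -0.003, -1.0]]
ft_force: [0.5, 0.4, 0.3]
grip_width: 0.0456
tcp [ 0.6325 -0.0728  0.1118] jaw -5.7 t 4.6 w 0.0456 shift [-1.7  2.  92.3] rz 0.1
4265 [[ 0.565 -0.115  0.012]
 [ 0.695 -0.018  0.018]]
```

View pics/pk.png

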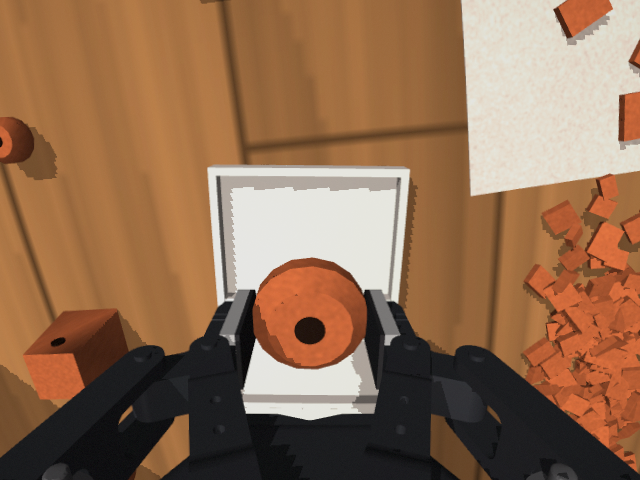

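The whorl is held level at (310,315), with the left pocket underneath it. Lowering slowly.

```bash
python3 -m inch '[[0.04,[-0.001,0.002,0.04],[0,0,0]],[0.04,[-0.001,0.002,0.07],[0,0,0]],[0.04,[-0.001,0.002,0.083],[0,0,0]],[0.04,[-0.001,0.002,0.087],[0,0,0]],[0.04,[-0.001,0.002,0.09],[0,0,0]],[0.04,[-0.001,0.002,0.091],[0,0,0]],[0.04,[-0.001,0.002,0.091],[0,0,0]],[0.04,[-0.001,0.002,0.091],[0,0,0]]]'
```

```text
clock: 5.32
tcp_pos: [0.6372, -0.0758, 0.0244]
ee_rot: [[0.1, 0.995, 0.003], [0.995, -0.1, -0.001], [-0.001, 0.003, -1.0]]
ft_force: [-1.1, 0.2, -0.1]
grip_width: 0.046
```

```bash
python3 -m inch '[[0.04,[0,0,0.001],[0,0,0]],[0.04,[0,0,0.002],[0,0,0]],[0.04,[0,0,0.002],[0,0,0]],[0.04,[0,0,0.002],[0,0,0]]]'; python3 -m inch '[[0.04,[0,0,0.001],[0,0,0]],[0.04,[0,0,0.002],[0,0,0]],[0.04,[0,0,0.002],[0,0,0]],[0.04,[0,0,0.002],[0,0,0]]]'
```

```text
clock: 5.65
tcp_pos: [0.636, -0.0756, 0.0207]
ee_rot: [[0.1, 0.995, 0.001], [0.995, -0.1, -0.0], [-0.0, 0.001, -1.0]]
ft_force: [-0.4, -0.2, 0.2]
grip_width: 0.0459
clock: 5.98
tcp_pos: [0.6361, -0.0756, 0.0206]
ee_rot: [[0.1, 0.995, -0.001], [0.995, -0.1, -0.0], [-0.0, -0.001, -1.0]]
ft_force: [-5.5, 0.3, 10.3]
grip_width: 0.0462
```

```bash
python3 -m inch '[[0.052,[0,0,0],[0,0,0]],[0.058,[0,0,0],[0,0,0]],[0.066,[0,0,0],[0,0,0]],[0.066,[0,0,0],[0,0,0]],[0.066,[0,0,0],[0,0,0]],[0.066,[0,0,-0.02],[0,0,0]],[0.066,[0,0,-0.06],[0,0,0]],[0.066,[0,0,-0.1],[0,0,0]],[0.066,[0,0,-0.14],[0,0,0]],[0.066,[0.203,-0.24,-0.14],[0,0,-21]],[0.066,[0.203,-0.24,-0.14],[0,0,-21]],[0.066,[0.203,-0.24,-0.14],[0,0,-21]],[0.066,[0.203,-0.24,-0.14],[0,0,-21]],[0.066,[0.203,-0.24,-0.14],[0,0,-21]],[0.066,[0.203,-0.24,-0.14],[0,0,-21]],[0.066,[0.203,-0.24,-0.14],[0,0,-21]],[0.066,[0.203,-0.24,-0.14],[0,0,-21]],[0.066,[0.203,-0.24,-0.14],[0,0,-21]],[0.066,[0.203,-0.24,-0.14],[0,0,-21]],[0.066,[0.203,-0.24,-0.14],[0,0,-21]]]'
python3 - <<'E'
from h import *
c,P,k=look('w_handle',(.416,.150),.048,.018)
hsv=cv2.cvtColor(c['img'],cv2.COLOR_RGB2HSV)
from scipy.optimize import least_squares
# arc circle fit through strap mid-line, yaw from centre direction
f=lambda v:np.hypot(k[:,0]-v[0],k[:,1]-v[1])-v[2]
r=least_squares(f,[.44,.155,.035],loss='soft_l1',f_scale=.004).x
rect=cv2.minAreaRect((k[:,:2]*1000).astype(np.float32))
d=k[:,:2]-r[:2];a=np.degrees(np.unwrap(np.sort(np.arctan2(d[:,1],d[:,0])%(2*np.pi))));lo,hi=np.percentile(a,[1,99]);mid=np.radians((lo+hi)/2)
crown=r[:2]+r[2]*np.array([np.cos(mid),np.sin(mid)])
print('circle',r.round(4),'arc',lo.round(),hi.round(),'crown',crown.round(4),'ownx',np.degrees(mid)-180)
yaw=np.degrees(mid)-180
go((*crown,.016),yaw)
c=snap('top');save(c,'pics/t2.png',(300,130,460,270),4)
E
```

```text
clock: 7.65
tcp_pos: [0.4181, 0.1503, 0.1587]
ee_rot: [[-0.263, 0.965, 0.001], [0.965, 0.263, -0.0], [-0.001, 0.001, -1.0]]
ft_force: [0.3, -0.4, 0.1]
grip_width: 0.0659
w_handle table 0.0005604427754599128 n 1765 mean [0.4133 0.1529 0.0242] top 0.0259 rect [414.9 151.9] [28.9 72.8] 16.1
circle [0.4394 0.1596 0.0344] arc 131.0 262.0 crown [0.4064 0.1499] ownx 16.532280316577555
tcp [0.4183 0.15   0.1586] jaw 15.2 t 7.7 w 0.066 shift [  3.  -11.6 142.6] rz -1.3
```

View pics/w_handle.png

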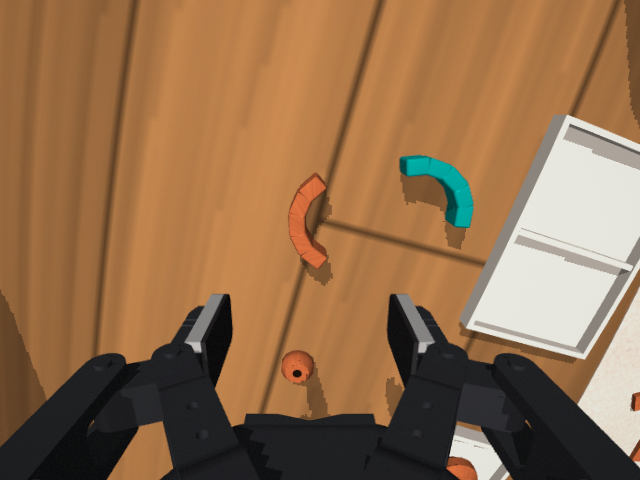

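View pics/t2.png

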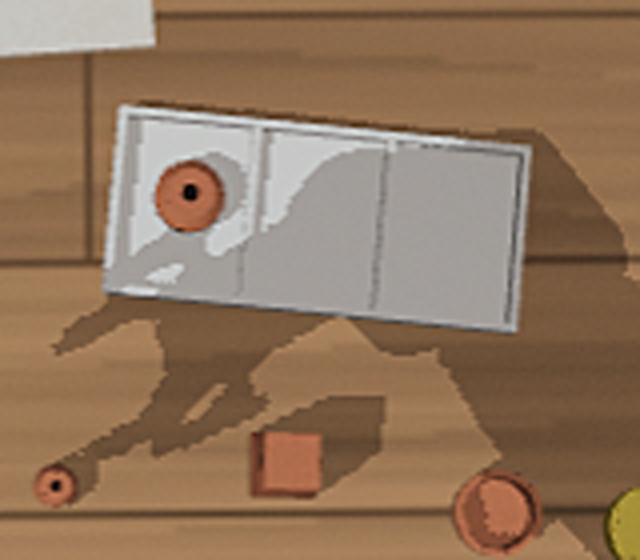

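Wrist view: clay handle at (310,220), turquoise one at (440,190) clear of the fingers. Top crop: the whorl lies flat in the left pocket of the three-pocket tray. Grasping the handle.

```bash
python3 -m inch '[[0.06,[0.002,-0.01,0.04],[0,0,-1.3]],[0.06,[0.002,-0.01,0.08],[0,0,-1.3]],[0.06,[0.002,-0.01,0.115],[0,0,-1.3]],[0.06,[0.002,-0.01,0.133],[0,0,-1.3]],[0.06,[0.002,-0.01,0.141],[0,0,-1.3]],[0.06,[0.002,-0.01,0.141],[0,0,-1.3]],[0.03,[0.002,-0.01,0.141],[0,0,-1.3]],[0.02,[0.002,-0.01,0.141],[0,0,-1.3]],[0.005,[0.002,-0.01,0.141],[0,0,-1.3]],[0.005,[0.002,-0.01,0.141],[0,0,-1.3]],[0.005,[0.002,-0.01,0.141],[0,0,-1.3]],[0.005,[0.002,-0.01,0.141],[0,0,-1.3]],[0.005,[0.002,-0.01,0.141],[0,0,-1.3]],[0.005,[0.002,-0.01,0.141],[0,0,-1.3]]]' 40
python3 -m inch '[[0.005,[0,0,-0.02],[0,0,0]],[0.005,[0,0,-0.05],[0,0,0]],[0.005,[0,0,-0.09],[0,0,0]],[0.005,[0,0,-0.1],[0,0,0]],[0.005,[0,0,-0.1],[0,0,0]],[0.005,[0,0,-0.1],[0,0,0]]]'
python3 - <<'E'
from h import *
c=snap('wrist');save(c,'pics/held2.png')
# place: crown grip, ends along +x own; long axis along tray x => jaw along tray y (84.2); own x -> centre offset 6.5mm
for y in (84.2,-5.8): go((.6154,-.2555,.12),y)
E
```

```text
clock: 8.92
tcp_pos: [0.4084, 0.1499, 0.019]
ee_rot: [[-0.285, 0.958, 0.003], [0.958, 0.285, -0.0], [-0.001, 0.002, -1.0]]
ft_force: [-2.1, -2.0, 6.4]
grip_width: 0.0132
clock: 9.42
tcp_pos: [0.4074, 0.15, 0.1178]
ee_rot: [[-0.285, 0.959, 0.002], [0.959, 0.285, 0.0], [-0.0, 0.002, -1.0]]
ft_force: [-0.4, -0.8, -0.9]
grip_width: 0.0137
tcp [0.4063 0.1498 0.1164] jaw 16.6 t 9.47 w 0.0134 shift [-448.1   84.9   -3.8] rz -67.6
tcp [0.4063 0.1498 0.1164] jaw 16.6 t 9.47 w 0.0134 shift [-448.1   84.9   -3.8] rz 22.4
```

View pics/held2.png

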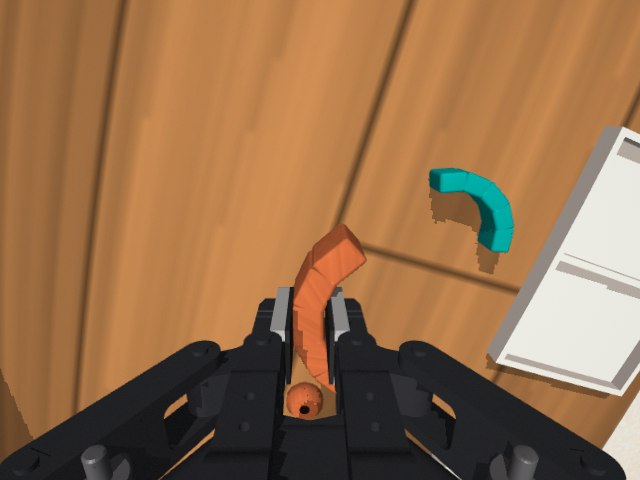

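The handle is gripped across its crown at (315,310). I'll carry it to the right pocket, long axis along tray x, which leaves the most room.

```bash
python3 -m inch '[[0.005,[-0.454,0.082,0],[0,0,-67.6]],[0.005,[-0.454,0.082,0],[0,0,-67.6]],[0.005,[-0.454,0.082,0],[0,0,-67.6]],[0.005,[-0.454,0.082,0],[0,0,-67.6]],[0.005,[-0.454,0.082,0],[0,0,-67.6]],[0.005,[-0.454,0.082,0],[0,0,-67.6]],[0.005,[-0.454,0.082,0],[0,0,-67.6]],[0.005,[-0.454,0.082,0],[0,0,-67.6]],[0.005,[-0.454,0.082,0],[0,0,-67.6]],[0.005,[-0.454,0.082,0],[0,0,-67.6]],[0.005,[-0.454,0.082,0],[0,0,-67.6]],[0.005,[-0.454,0.082,0],[0,0,-67.6]],[0.005,[-0.454,0.082,0],[0,0,-67.6]],[0.005,[-0.454,0.082,0],[0,0,-67.6]],[0.005,[-0.454,0.082,0],[0,0,-67.6]],[0.005,[-0.454,0.082,0],[0,0,-67.6]]]'
python3 - <<'E'
from h import *
go((.6147,-.262,.024),84.2)
E
```

```text
clock: 10.8
tcp_pos: [0.6138, -0.2601, 0.1154]
ee_rot: [[-0.995, 0.101, -0.003], [0.101, 0.995, 0.002], [0.003, 0.002, -1.0]]
ft_force: [0.6, 0.4, -1.0]
grip_width: 0.0137
tcp [ 0.6138 -0.2601  0.1154] jaw 84.2 t 10.8 w 0.0137 shift [-1.4 -1.9 91.4] rz 0.0
```

```bash
python3 -m inch '[[0.005,[-0.001,-0.001,0.04],[0,0,0]],[0.005,[-0.001,-0.001,0.07],[0,0,0]],[0.005,[-0.001,-0.001,0.085],[0,0,0]],[0.005,[-0.001,-0.001,0.09],[0,0,0]],[0.005,[-0.001,-0.001,0.091],[0,0,0]],[0.005,[-0.001,-0.001,0.0915],[0,0,0]],[0.005,[-0.001,-0.001,0.092],[0,0,0]],[0.005,[-0.001,-0.001,0.092],[0,0,0]]]'; python3 -m inch '[[0.005,[0,0,0.001],[0,0,0]],[0.005,[0,0,0.002],[0,0,0]],[0.005,[0,0,0.002],[0,0,0]],[0.005,[0,0,0.002],[0,0,0]]]'
```

```text
clock: 11.47
tcp_pos: [0.6169, -0.2634, 0.0268]
ee_rot: [[-0.995, 0.102, 0.002], [0.102, 0.995, -0.001], [-0.002, -0.001, -1.0]]
ft_force: [0.7, -0.2, -1.4]
grip_width: 0.0136
clock: 11.8
tcp_pos: [0.6165, -0.2634, 0.0241]
ee_rot: [[-0.995, 0.102, 0.001], [0.102, 0.995, -0.001], [-0.001, -0.001, -1.0]]
ft_force: [0.2, 0.8, 2.8]
grip_width: 0.0137
```

```bash
python3 -m inch '[[0.005,[0,0,0.0005],[0,0,0]],[0.005,[0,0,0.001],[0,0,0]],[0.005,[0,0,0.001],[0,0,0]]]'
python3 - <<'E'
from h import *
go((.4575,-.138,.18),0)
E
```

```text
clock: 12.05
tcp_pos: [0.6165, -0.2634, 0.0241]
ee_rot: [[-0.995, 0.102, 0.001], [0.102, 0.995, -0.0], [-0.001, -0.0, -1.0]]
ft_force: [-2.0, 1.6, 6.0]
grip_width: 0.0135
tcp [ 0.6165 -0.2634  0.0241] jaw 84.1 t 12.05 w 0.0135 shift [ 170.9  108.5 -156.1] rz 84.1
```

```bash
python3 -m inch '[[0.02,[0,0,0],[0,0,0]],[0.03,[0,0,0],[0,0,0]],[0.03,[0,0,0],[0,0,0]],[0.03,[0,0,0],[0,0,0]],[0.03,[0,0,-0.02],[0,0,0]],[0.03,[0,0,-0.06],[0,0,0]],[0.03,[0,0,-0.1],[0,0,0]],[0.085,[0,0,-0.14],[0,0,0]],[0.085,[0.171,0.108,-0.156],[0,0,84]],[0.085,[0.171,0.108,-0.156],[0,0,84]],[0.085,[0.171,0.108,-0.156],[0,0,84]],[0.085,[0.171,0.108,-0.156],[0,0,84]],[0.085,[0.171,0.108,-0.156],[0,0,84]],[0.085,[0.171,0.108,-0.156],[0,0,84]],[0.085,[0.171,0.108,-0.156],[0,0,84]],[0.085,[0.171,0.108,-0.156],[0,0,84]],[0.085,[0.171,0.108,-0.156],[0,0,84]],[0.085,[0.171,0.108,-0.156],[0,0,84]],[0.085,[0.171,0.108,-0.156],[0,0,84]],[0.085,[0.171,0.108,-0.156],[0,0,84]]]'
python3 -m inch '[[0.085,[0,0,0],[0,0,0]],[0.085,[0,0,0],[0,0,0]],[0.085,[0,0,0],[0,0,0]]]'
python3 - <<'E'
from h import *
c,P,k=look('w_loom',(.458,-.138),.035,.048)
R=cv2.minAreaRect((k[:,:2]*1000).astype(np.float32))
go((R[0][0]/1000,R[0][1]/1000,.026),0)
E
```

```text
clock: 13.72
tcp_pos: [0.4567, -0.1381, 0.1781]
ee_rot: [[0.003, 1.0, -0.0], [1.0, -0.003, 0.0], [0.0, -0.0, -1.0]]
ft_force: [-0.9, -0.2, 0.8]
grip_width: 0.0849
clock: 13.97
tcp_pos: [0.4568, -0.1382, 0.1782]
ee_rot: [[-0.005, 1.0, -0.0], [1.0, 0.005, 0.0], [0.0, -0.0, -1.0]]
ft_force: [-1.2, 0.3, 0.5]
grip_width: 0.0852
w_loom table 0.0005981002669030455 n 2375 mean [ 0.4558 -0.136   0.0525] top 0.054 rect [ 455.6 -136.8] [37.  36.3] 88.6
tcp [ 0.4568 -0.1382  0.1782] jaw 0.2 t 14.02 w 0.0854 shift [  1.4  -1.1 152.2] rz 0.2
```

View pics/w_loom.png

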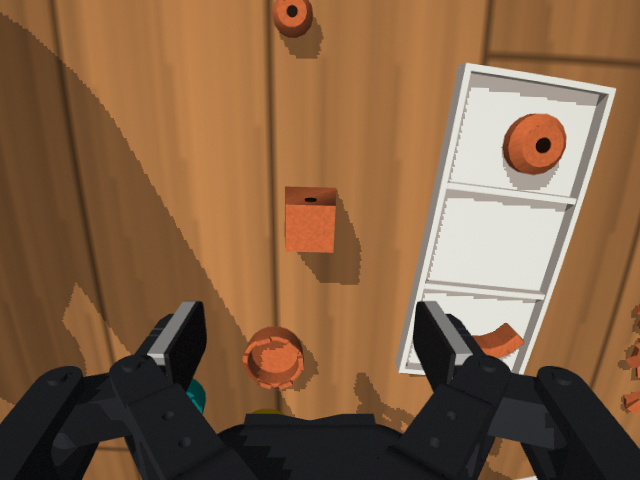

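Loom weight at (311,222), sides within about 1.4° of the jaws. The handle lies in the right pocket and the whorl in the left one. Grasping the loom weight.

```bash
python3 -m inch '[[0.085,[0.001,-0.001,0.04],[0,0,1.5]],[0.085,[0.001,-0.001,0.08],[0,0,1.5]],[0.085,[0.001,-0.001,0.12],[0,0,1.5]],[0.085,[0.001,-0.001,0.144],[0,0,1.5]],[0.085,[0.001,-0.001,0.154],[0,0,1.5]],[0.085,[0.001,-0.001,0.154],[0,0,1.5]],[0.05,[0.001,-0.001,0.154],[0,0,1.5]],[0.03,[0.001,-0.001,0.154],[0,0,1.5]],[0.03,[0.001,-0.001,0.154],[0,0,1.5]],[0.03,[0.001,-0.001,0.154],[0,0,1.5]],[0.03,[0.001,-0.001,0.154],[0,0,1.5]],[0.03,[0.001,-0.001,0.154],[0,0,1.5]],[0.03,[0.001,-0.001,0.154],[0,0,1.5]],[0.03,[0.001,-0.001,0.154],[0,0,1.5]]]' 60
python3 -m inch '[[0.03,[0,0,-0.02],[0,0,0]],[0.03,[0,0,-0.05],[0,0,0]],[0.03,[0,0,-0.08],[0,0,0]],[0.03,[0,0,-0.08],[0,0,0]],[0.03,[0,0,-0.08],[0,0,0]]]'
python3 - <<'E'
from h import *
go((.6246,-.165,.10),-5.8)
E
```

```text
clock: 15.18
tcp_pos: [0.4578, -0.1383, 0.0274]
ee_rot: [[0.023, 1.0, 0.004], [1.0, -0.023, -0.003], [-0.002, 0.004, -1.0]]
ft_force: [-1.8, 0.4, 5.3]
grip_width: 0.0541
clock: 15.6
tcp_pos: [0.458, -0.1383, 0.1079]
ee_rot: [[0.023, 1.0, 0.007], [1.0, -0.023, -0.004], [-0.004, 0.007, -1.0]]
ft_force: [0.8, 0.6, -1.5]
grip_width: 0.0543
tcp [ 0.458  -0.1383  0.1079] jaw -1.3 t 15.6 w 0.0543 shift [-22.8 167.1   9.2] rz 4.5
```

The 54 mm opening doesn't fit a 40 mm object, so I'll look before moving on.

Run:
```python
from h import *
c=snap('wrist');save(c,'pics/held3.png')
s=capture('side');save(s,'pics/s3.png',(240,180,480,340),3)
a=cv2.imread('pics/held3.png');b=cv2.imread('pics/s3.png')
a=cv2.resize(a,(480,360));b=cv2.resize(b,(480,320))
cv2.imwrite('pics/h3.png',cv2.hconcat([a[:320],b])[:, :800] if 0 else cv2.vconcat([a[100:],b]))
```

```text
(no output)
```

View pics/h3.png

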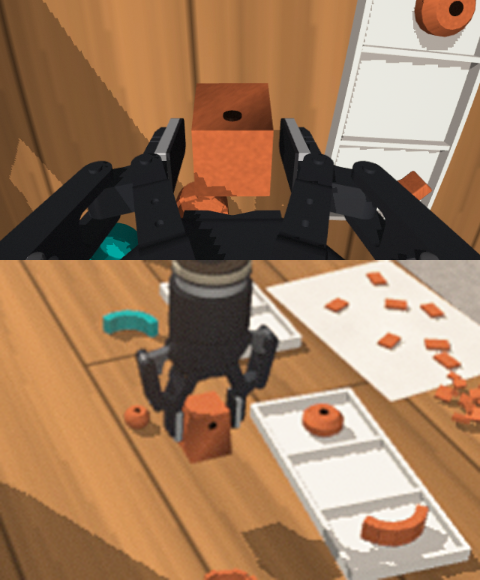

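Run:
```python
from h import *
s=sense();c=snap('wrist');P=cloud(c)
hsv=cv2.cvtColor(c['img'],cv2.COLOR_RGB2HSV)
for v in range(230,400,12):
    q=P[v,320-30:320+30];print(v,np.nanmedian(q,0).round(3), c['img'][v,310])
for v in (300,340,370):
    row=P[v];print(v,[(u,row[u].round(3).tolist()) for u in (235,250,262,280,340,355,368,385)])
```

```text
230 [ 0.462 -0.13   0.   ] [181 125  75]
242 [ 0.461 -0.139  0.001] [182 124  75]
254 [ 0.459 -0.115  0.088] [140  71  40]
266 [ 0.459 -0.116  0.1  ] [151  77  44]
278 [ 0.459 -0.116  0.11 ] [145  73  42]
290 [ 0.458 -0.117  0.119] [21 13  5]
302 [ 0.458 -0.118  0.126] [118  60  35]
314 [ 0.458 -0.121  0.129] [212 107  60]
326 [ 0.458 -0.125  0.129] [214 109  61]
338 [ 0.458 -0.13   0.129] [214 109  61]
350 [ 0.458 -0.135  0.129] [207 107  59]
362 [ 0.458 -0.14   0.129] [215 109  62]
374 [ 0.458 -0.145  0.129] [204 104  57]
386 [ 0.458 -0.15   0.129] [212 109  61]
398 [ 0.459 -0.271  0.001] [177 121  73]
300 [(235, [0.426, -0.125, 0.109]), (250, [0.41, -0.182, 0.001]), (262, [0.439, -0.117, 0.126]), (280, [0.445, -0.118, 0.124]), (340, [0.465, -0.118, 0.125]), (355, [0.47, -0.118, 0.126]), (368, [0.496, -0.184, 0.0]), (385, [0.484, -0.127, 0.109])]
340 [(235, [0.427, -0.135, 0.121]), (250, [0.408, -0.215, 0.001]), (262, [0.438, -0.13, 0.129]), (280, [0.444, -0.13, 0.129]), (340, [0.465, -0.131, 0.129]), (355, [0.47, -0.131, 0.13]), (368, [0.496, -0.218, 0.001]), (385, [0.481, -0.134, 0.125])]
370 [(235, [0.427, -0.144, 0.127]), (250, [0.406, -0.242, 0.001]), (262, [0.438, -0.142, 0.13]), (280, [0.444, -0.142, 0.13]), (340, [0.465, -0.143, 0.129]), (355, [0.47, -0.143, 0.129]), (368, [0.497, -0.245, 0.001]), (385, [0.481, -0.144, 0.129])]
```

Depth shows the weight lifted level: its top is at z=0.129 and about 0.08 of clearance is under it. The pads touch its wider foot, hence the opening reading. Carrying on gently.

```bash
python3 -m inch '[[0.03,[-0.003,0.02,0],[0,0,1]],[0.03,[-0.007,0.045,0],[0,0,2]],[0.03,[-0.01,0.07,0],[0,0,3]],[0.03,[-0.013,0.095,0],[0,0,4]],[0.03,[-0.017,0.12,0],[0,0,4.5]],[0.03,[-0.02,0.145,0],[0,0,4.5]],[0.03,[-0.022,0.16,0],[0,0,4.5]],[0.03,[-0.023,0.167,0],[0,0,4.5]],[0.03,[-0.023,0.167,0],[0,0,4.5]],[0.03,[-0.023,0.167,0.02],[0,0,4.5]],[0.03,[-0.023,0.167,0.045],[0,0,4.5]],[0.03,[-0.023,0.167,0.06],[0,0,4.5]],[0.03,[-0.023,0.167,0.066],[0,0,4.5]],[0.03,[-0.023,0.167,0.068],[0,0,4.5]],[0.03,[-0.023,0.167,0.068],[0,0,4.5]],[0.03,[-0.023,0.167,0.068],[0,0,4.5]]]'
python3 - <<'E'
from h import *
go((.6246,-.165,.0325),-5.8)
E
python3 -m inch '[[0.03,[0,0,0.001],[0,0,0]],[0.03,[0,0,0.002],[0,0,0]],[0.03,[0,0,0.003],[0,0,0]],[0.03,[0,0,0.003],[0,0,0]],[0.03,[0,0,0.003],[0,0,0]]]'
```

```text
clock: 17.08
tcp_pos: [0.6229, -0.1645, 0.0375]
ee_rot: [[0.102, 0.995, 0.002], [0.995, -0.102, -0.001], [-0.001, 0.002, -1.0]]
ft_force: [0.1, -0.3, -0.5]
grip_width: 0.0541
tcp [ 0.6229 -0.1645  0.0375] jaw -5.9 t 17.08 w 0.0541 shift [-0.3  1.7  5. ] rz -0.1
clock: 17.5
tcp_pos: [0.6223, -0.1642, 0.0335]
ee_rot: [[0.102, 0.995, 0.0], [0.995, -0.102, -0.0], [-0.0, 0.0, -1.0]]
ft_force: [-0.4, -0.2, -2.7]
grip_width: 0.0539
```

```bash
python3 -m inch '[[0.03,[0,0,0.001],[0,0,0]],[0.03,[0,0,0.0015],[0,0,0]],[0.03,[0,0,0.0015],[0,0,0]],[0.03,[0,0,0.0015],[0,0,0]]]'
python3 -m inch '[[0.03,[0,0,0.0005],[0,0,0]],[0.03,[0,0,0.001],[0,0,0]],[0.03,[0,0,0.001],[0,0,0]],[0.03,[0,0,0.001],[0,0,0]]]'
python3 - <<'E'
from h import *
go((.4245,-.2765,.18),0)
E
```

```text
clock: 17.83
tcp_pos: [0.6225, -0.1642, 0.0326]
ee_rot: [[0.102, 0.995, 0.0], [0.995, -0.102, -0.0], [-0.0, 0.0, -1.0]]
ft_force: [-1.1, 1.6, 4.1]
grip_width: 0.054
clock: 18.17
tcp_pos: [0.6226, -0.1642, 0.0326]
ee_rot: [[0.102, 0.995, -0.0], [0.995, -0.102, 0.0], [-0.0, -0.0, -1.0]]
ft_force: [-4.1, 1.1, 8.8]
grip_width: 0.0539
tcp [ 0.6226 -0.1642  0.0326] jaw -5.8 t 18.17 w 0.0539 shift [-131.9 -185.6 -147.4] rz -5.8
```

```bash
python3 -m inch '[[0.06,[0,0,0],[0,0,0]],[0.068,[0,0,0],[0,0,0]],[0.076,[0,0,0],[0,0,0]],[0.076,[0,0,0],[0,0,0]],[0.076,[0,0,0],[0,0,0]],[0.076,[0,0,-0.03],[0,0,0]],[0.076,[0,0,-0.07],[0,0,0]],[0.076,[0,0,-0.11],[0,0,0]],[0.085,[0,0,-0.147],[0,0,0]],[0.085,[-0.132,-0.186,-0.147],[0,0,-5.8]],[0.085,[-0.132,-0.186,-0.147],[0,0,-5.8]],[0.085,[-0.132,-0.186,-0.147],[0,0,-5.8]],[0.085,[-0.132,-0.186,-0.147],[0,0,-5.8]],[0.085,[-0.132,-0.186,-0.147],[0,0,-5.8]],[0.085,[-0.132,-0.186,-0.147],[0,0,-5.8]],[0.085,[-0.132,-0.186,-0.147],[0,0,-5.8]],[0.085,[-0.132,-0.186,-0.147],[0,0,-5.8]],[0.085,[-0.132,-0.186,-0.147],[0,0,-5.8]]]'
python3 - <<'E'
from h import *
c,P,k=look('w_base',(.4245,-.2765),.04,.014)
r=cv2.minEnclosingCircle((k[:,:2]*1000).astype(np.float32));print('circle',r)
go((r[0][0]/1000,r[0][1]/1000,.016),0)
E
```

```text
clock: 19.67
tcp_pos: [0.4243, -0.2765, 0.178]
ee_rot: [[0.001, 1.0, 0.001], [1.0, -0.001, -0.0], [-0.0, 0.001, -1.0]]
ft_force: [0.2, 0.3, 0.2]
grip_width: 0.085
w_base table 0.0011639691732695523 n 1540 mean [ 0.422  -0.2788  0.0225] top 0.0272 rect [ 422.3 -277. ] [56.6 57.3] 40.5
circle ((421.84454345703125, -277.27386474609375), 29.16473960876465)
tcp [ 0.4246 -0.2762  0.1779] jaw -0.0 t 19.72 w 0.085 shift [ -1.1  -2.8 161.9] rz -0.0
```

View pics/w_base.png

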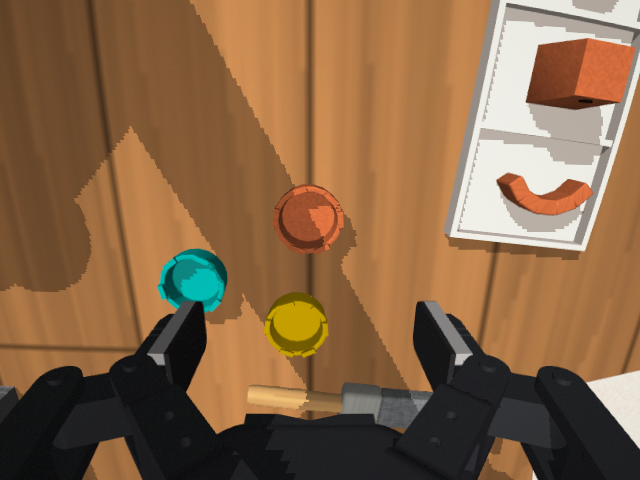

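Clay base sherd at (309,219). The turquoise one at (193,280) and the yellow one at (297,325) are clear of the finger paths. The loom weight stands in the middle pocket and the handle lies flat. Grasping the base sherd.

```bash
python3 -m inch '[[0.085,[-0.001,-0.002,0.04],[0,0,0]],[0.085,[-0.001,-0.002,0.08],[0,0,0]],[0.085,[-0.001,-0.002,0.12],[0,0,0]],[0.085,[-0.001,-0.002,0.15],[0,0,0]],[0.085,[-0.001,-0.002,0.162],[0,0,0]],[0.085,[-0.001,-0.002,0.162],[0,0,0]],[0.06,[-0.001,-0.002,0.162],[0,0,0]],[0.045,[-0.001,-0.002,0.162],[0,0,0]],[0.045,[-0.001,-0.002,0.162],[0,0,0]],[0.045,[-0.001,-0.002,0.162],[0,0,0]],[0.045,[-0.001,-0.002,0.162],[0,0,0]],[0.045,[-0.001,-0.002,0.162],[0,0,0]]]' 40
python3 -m inch '[[0.045,[0,0,-0.02],[0,0,0]],[0.045,[0,0,-0.05],[0,0,0]],[0.045,[0,0,-0.09],[0,0,0]],[0.045,[0,0,-0.1],[0,0,0]],[0.045,[0,0,-0.1],[0,0,0]]]'
python3 - <<'E'
from h import *
go((.643,.139,.12),-1.8)
c,P,k=look('held4',(.424,-.276),.06,.06)
c=snap('wrist');P=cloud(c);k=P.reshape(-1,3);m=(np.hypot(k[:,0]-.4235,k[:,1]+.277)<.022)&(k[:,2]>.03)&(k[:,2]<.16);print(m.sum(),k[m].mean(0) if m.any() else '',k[m].std(0))
E
```

```text
clock: 20.72
tcp_pos: [0.4237, -0.2789, 0.0189]
ee_rot: [[0.001, 1.0, 0.004], [1.0, -0.001, -0.003], [-0.003, 0.004, -1.0]]
ft_force: [-0.4, 1.2, 6.7]
grip_width: 0.0562
clock: 21.13
tcp_pos: [0.4246, -0.2802, 0.1217]
ee_rot: [[0.001, 1.0, 0.009], [1.0, -0.001, -0.009], [-0.009, 0.009, -1.0]]
ft_force: [0.8, -0.4, -0.6]
grip_width: 0.0559
tcp [ 0.4246 -0.2802  0.1217] jaw -0.0 t 21.13 w 0.0559 shift [419.4 218.1  -0. ] rz 1.8h.py:33: RuntimeWarning: Mean of empty slice.
  print(name,'table',tab,'n',len(k),'mean',k.mean(0).round(4),'top',np.percentile(k[:,2],98).round(4),'rect',np.round(R[0],1),np.round(R[1],1),round(R[2],1))
  ret = um.true_divide(
Traceback (most recent call last):
  File "h.py", line 33, in look
    print(name,'table',tab,'n',len(k),'mean',k.mean(0).round(4),'top',np.percentile(k[:,2],98).round(4),'rect',np.round(R[0],1),np.round(R[1],1),round(R[2],1))
                                                                      ~~~~~~~~~~~~~^^^^^^^^^^^
IndexError: index -1 is out of bounds for axis 0 with size 0
```

```bash
python3 -m inch '[[0.045,[0.04,0.02,0],[0,0,0]],[0.045,[0.419,0.218,0],[0,0,1.8]],[0.045,[0.419,0.218,0],[0,0,1.8]],[0.045,[0.419,0.218,0],[0,0,1.8]],[0.045,[0.419,0.218,0],[0,0,1.8]],[0.045,[0.419,0.218,0],[0,0,1.8]],[0.045,[0.419,0.218,0],[0,0,1.8]],[0.045,[0.419,0.218,0],[0,0,1.8]],[0.045,[0.419,0.218,0],[0,0,1.8]],[0.045,[0.419,0.218,0],[0,0,1.8]],[0.045,[0.419,0.218,0],[0,0,1.8]],[0.045,[0.419,0.218,0],[0,0,1.8]],[0.045,[0.419,0.218,0],[0,0,1.8]],[0.045,[0.419,0.218,0],[0,0,1.8]],[0.045,[0.419,0.218,0],[0,0,1.8]],[0.045,[0.419,0.218,0],[0,0,1.8]],[0.045,[0.419,0.218,0],[0,0,1.8]]]'
python3 - <<'E'
from h import *
go((.643,.139,.024),-1.8)
t=sense()['tcp_pos']
c=snap('wrist');save(c,'pics/held4.png');P=cloud(c);k=P.reshape(-1,3)
m=(np.hypot(k[:,0]-t[0],k[:,1]-t[1])<.019)&(k[:,2]>.05)&(k[:,2]<.15);q=k[m]
print(m.sum(),np.percentile(q[:,2],[5,50,95]) if m.any() else '')
if m.any(): A=np.c_[q[:,:2]-t[:2],np.ones(len(q))];print(np.linalg.lstsq(A,q[:,2],rcond=None)[0])
E
```

```text
clock: 22.6
tcp_pos: [0.6396, 0.1397, 0.1155]
ee_rot: [[0.034, 0.999, -0.001], [0.999, -0.034, -0.0], [-0.0, -0.001, -1.0]]
ft_force: [0.0, 0.2, -1.1]
grip_width: 0.0558
tcp [0.6396 0.1397 0.1155] jaw -2.0 t 22.6 w 0.0558 shift [-0.6  3.5 91.5] rz -0.2
5172 [0.10302364 0.10396982 0.10492074]
[-0.00418992  0.00107691  0.10396993]
```

View pics/held4.png

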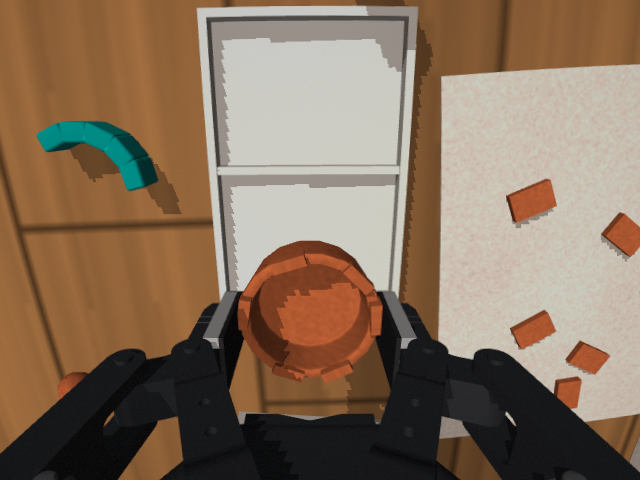

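The base sherd is held level at (312,305) over the right pocket of the two-pocket tray. Lowering.

```bash
python3 -m inch '[[0.045,[0,0.002,0.03],[0,0,0]],[0.045,[0,0.002,0.06],[0,0,0]],[0.045,[0,0.002,0.08],[0,0,0]],[0.045,[0,0.002,0.086],[0,0,0]],[0.045,[0,0.002,0.088],[0,0,0]],[0.045,[0,0.002,0.088],[0,0,0]],[0.045,[0,0.002,0.088],[0,0,0]]]'
python3 -m inch '[[0.045,[0,0,0.001],[0,0,0]],[0.045,[0,0,0.002],[0,0,0]],[0.045,[0,0,0.002],[0,0,0]],[0.045,[0,0,0.002],[0,0,0]]]'
```

```text
clock: 23.23
tcp_pos: [0.6436, 0.1411, 0.0299]
ee_rot: [[0.033, 0.999, 0.003], [0.999, -0.033, 0.0], [0.0, 0.003, -1.0]]
ft_force: [0.1, -0.0, -0.2]
grip_width: 0.0561
clock: 23.57
tcp_pos: [0.6425, 0.1413, 0.0264]
ee_rot: [[0.032, 0.999, 0.001], [0.999, -0.032, 0.0], [0.0, 0.001, -1.0]]
ft_force: [-0.4, 0.2, -1.6]
grip_width: 0.0561
```

```bash
python3 -m inch '[[0.045,[0,0,0.001],[0,0,0]],[0.045,[0,0,0.002],[0,0,0]],[0.045,[0,0,0.002],[0,0,0]],[0.045,[0,0,0.002],[0,0,0]]]'
python3 -m inch '[[0.045,[0,0,0.0005],[0,0,0]],[0.045,[0,0,0.001],[0,0,0]],[0.045,[0,0,0.001],[0,0,0]],[0.045,[0,0,0.001],[0,0,0]]]'
python3 - <<'E'
from h import *
go((.445,.0135,.16),0)
E
```

```text
clock: 23.9
tcp_pos: [0.6423, 0.1413, 0.0241]
ee_rot: [[0.032, 0.999, 0.0], [0.999, -0.032, 0.0], [0.0, 0.0, -1.0]]
ft_force: [0.4, 0.6, 1.5]
grip_width: 0.0559
clock: 24.23
tcp_pos: [0.6424, 0.1413, 0.024]
ee_rot: [[0.032, 0.999, -0.0], [0.999, -0.032, 0.0], [0.0, -0.0, -1.0]]
ft_force: [-3.1, -0.7, 7.7]
grip_width: 0.0558
tcp [0.6424 0.1413 0.024 ] jaw -1.8 t 24.23 w 0.0558 shift [-134.1 -193.2 -135.9] rz -1.8
```

Seated. Releasing, then moving on to the small whorl.

```bash
python3 -m inch '[[0.06,[0,0,0],[0,0,0]],[0.068,[0,0,0],[0,0,0]],[0.076,[0,0,0],[0,0,0]],[0.076,[0,0,0],[0,0,0]],[0.076,[0,0,0],[0,0,0]],[0.076,[0,0,-0.02],[0,0,0]],[0.076,[0,0,-0.06],[0,0,0]],[0.076,[0,0,-0.1],[0,0,0]],[0.07,[0,0,-0.136],[0,0,0]],[0.06,[-0.134,-0.193,-0.136],[0,0,-1.8]],[0.06,[-0.134,-0.193,-0.136],[0,0,-1.8]],[0.06,[-0.134,-0.193,-0.136],[0,0,-1.8]],[0.06,[-0.134,-0.193,-0.136],[0,0,-1.8]],[0.06,[-0.134,-0.193,-0.136],[0,0,-1.8]],[0.06,[-0.134,-0.193,-0.136],[0,0,-1.8]],[0.06,[-0.134,-0.193,-0.136],[0,0,-1.8]],[0.06,[-0.134,-0.193,-0.136],[0,0,-1.8]],[0.06,[-0.134,-0.193,-0.136],[0,0,-1.8]]]'
python3 - <<'E'
from h import *
c,P,k=look('w_small',(.445,.0135),.025,.008)
r=cv2.minEnclosingCircle((k[:,:2]*1000).astype(np.float32));print('circle',r)
go((r[0][0]/1000,r[0][1]/1000,.014),0)
E
```

```text
clock: 25.73
tcp_pos: [0.4458, 0.0135, 0.1594]
ee_rot: [[0.001, 1.0, 0.002], [1.0, -0.001, -0.0], [-0.0, 0.002, -1.0]]
ft_force: [-0.1, 0.1, -0.1]
grip_width: 0.0603
w_small table 0.0005717501881107867 n 1115 mean [0.4424 0.0173 0.0187] top 0.0219 rect [442.6  15.7] [28.8 29.1] 89.0
circle ((442.3876953125, 15.480263710021973), 14.962697982788086)
tcp [0.4461 0.0137 0.1594] jaw -0.0 t 25.78 w 0.0601 shift [  1.8  -4.  145.4] rz -0.0
```

```bash
python3 -m inch '[[0.06,[0.001,-0.002,0.04],[0,0,0]],[0.06,[0.001,-0.002,0.08],[0,0,0]],[0.06,[0.001,-0.002,0.12],[0,0,0]],[0.06,[0.001,-0.002,0.138],[0,0,0]],[0.06,[0.001,-0.002,0.146],[0,0,0]],[0.06,[0.001,-0.002,0.146],[0,0,0]],[0.035,[0.001,-0.002,0.146],[0,0,0]],[0.02,[0.001,-0.002,0.146],[0,0,0]],[0.02,[0.001,-0.002,0.146],[0,0,0]],[0.02,[0.001,-0.002,0.146],[0,0,0]],[0.02,[0.001,-0.002,0.146],[0,0,0]],[0.02,[0.001,-0.002,0.146],[0,0,0]]]' 30
python3 -m inch '[[0.02,[0,0,-0.02],[0,0,0]],[0.02,[0,0,-0.05],[0,0,0]],[0.02,[0,0,-0.09],[0,0,0]],[0.02,[0,0,-0.1],[0,0,0]],[0.02,[0,0,-0.1],[0,0,0]]]'
python3 - <<'E'
from h import *
go((.6455,.230,.115),-1.8)
t=sense()['tcp_pos'];c=snap('wrist');save(c,'pics/held5.png');P=cloud(c);k=P.reshape(-1,3)
m=(np.hypot(k[:,0]-t[0],k[:,1]-t[1])<.012)&(k[:,2]>.05)&(k[:,2]<.17);q=k[m];print(m.sum(),np.percentile(q[:,2],[5,50,95]) if m.any() else '')
E
```

```text
clock: 26.78
tcp_pos: [0.445, 0.0143, 0.0149]
ee_rot: [[0.001, 1.0, 0.005], [1.0, -0.001, -0.0], [-0.0, 0.005, -1.0]]
ft_force: [-0.1, 1.4, 6.2]
grip_width: 0.0284
clock: 27.2
tcp_pos: [0.446, 0.0139, 0.1173]
ee_rot: [[0.001, 1.0, 0.01], [1.0, -0.001, -0.002], [-0.002, 0.01, -1.0]]
ft_force: [0.1, -0.8, -0.3]
grip_width: 0.0283
tcp [0.446  0.0139 0.1173] jaw -0.0 t 27.2 w 0.0283 shift [216.2 199.3   3.8] rz 1.8
2236 [0.12074861 0.12276564 0.12384578]
```

View pics/held5.png

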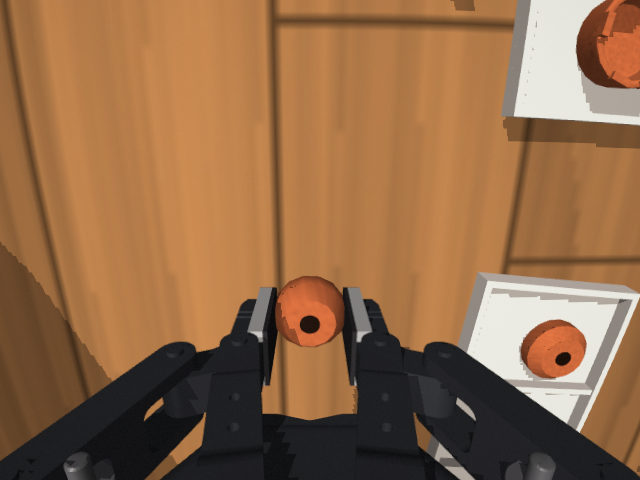

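The small whorl is held level at (310,312). Carrying it to the left pocket of the two-pocket tray.

```bash
python3 -m inch '[[0.02,[0.216,0.199,0],[0,0,1.8]],[0.02,[0.216,0.199,0],[0,0,1.8]],[0.02,[0.216,0.199,0],[0,0,1.8]],[0.02,[0.216,0.199,0],[0,0,1.8]],[0.02,[0.216,0.199,0],[0,0,1.8]],[0.02,[0.216,0.199,0],[0,0,1.8]],[0.02,[0.216,0.199,0],[0,0,1.8]],[0.02,[0.216,0.199,0],[0,0,1.8]],[0.02,[0.216,0.199,0],[0,0,1.8]],[0.02,[0.216,0.199,0],[0,0,1.8]],[0.02,[0.216,0.199,0],[0,0,1.8]],[0.02,[0.216,0.199,0.03],[0,0,1.8]],[0.02,[0.216,0.199,0.06],[0,0,1.8]],[0.02,[0.216,0.199,0.08],[0,0,1.8]],[0.02,[0.216,0.199,0.088],[0,0,1.8]],[0.02,[0.216,0.199,0.09],[0,0,1.8]],[0.02,[0.216,0.199,0.09],[0,0,1.8]],[0.02,[0.216,0.199,0.09],[0,0,1.8]]]'
python3 -m inch '[[0.02,[0,0,0.001],[0,0,0]],[0.02,[0,0,0.002],[0,0,0]],[0.02,[0,0,0.002],[0,0,0]],[0.02,[0,0,0.002],[0,0,0]]]'
```

```text
clock: 28.75
tcp_pos: [0.6432, 0.2302, 0.0247]
ee_rot: [[0.033, 0.999, 0.003], [0.999, -0.033, 0.001], [0.001, 0.003, -1.0]]
ft_force: [0.1, 0.0, 0.1]
grip_width: 0.0281
clock: 29.08
tcp_pos: [0.6424, 0.2305, 0.0214]
ee_rot: [[0.032, 0.999, 0.001], [0.999, -0.032, 0.0], [0.0, 0.001, -1.0]]
ft_force: [0.3, -0.0, 0.1]
grip_width: 0.0281
```

```bash
python3 -m inch '[[0.02,[0,0,0.001],[0,0,0]],[0.02,[0,0,0.0015],[0,0,0]],[0.02,[0,0,0.0015],[0,0,0]],[0.02,[0,0,0.0015],[0,0,0]]]'
python3 -m inch '[[0.02,[0,0,0.0005],[0,0,0]],[0.02,[0,0,0.001],[0,0,0]],[0.02,[0,0,0.001],[0,0,0]],[0.02,[0,0,0.001],[0,0,0]]]'
```

```text
clock: 29.42
tcp_pos: [0.6424, 0.2305, 0.02]
ee_rot: [[0.032, 0.999, 0.0], [0.999, -0.032, 0.0], [0.0, 0.0, -1.0]]
ft_force: [-2.1, 0.4, 5.0]
grip_width: 0.0279
clock: 29.75
tcp_pos: [0.6425, 0.2305, 0.02]
ee_rot: [[0.032, 0.999, -0.0], [0.999, -0.032, -0.0], [-0.0, -0.0, -1.0]]
ft_force: [-3.6, -0.4, 8.4]
grip_width: 0.0282
```

Contact. Releasing, lifting and backing away toward the base (−x is tool −y) so the top camera sees everything.

```bash
python3 -m inch '[[0.035,[0,0,0],[0,0,0]],[0.042,[0,0,0],[0,0,0]],[0.05,[0,0,0],[0,0,0]],[0.05,[0,0,0],[0,0,0]],[0.05,[0,0,0],[0,0,0]],[0.05,[0,0,-0.02],[0,0,0]],[0.05,[0,0,-0.06],[0,0,0]],[0.05,[0,0,-0.1],[0,0,0]],[0.05,[0,0,-0.16],[0,0,0]],[0.05,[-0.1,-0.22,-0.16],[0,0,0]],[0.05,[-0.1,-0.22,-0.16],[0,0,0]],[0.05,[-0.1,-0.22,-0.16],[0,0,0]],[0.05,[-0.1,-0.22,-0.16],[0,0,0]],[0.05,[-0.1,-0.22,-0.16],[0,0,0]],[0.05,[-0.1,-0.22,-0.16],[0,0,0]],[0.05,[-0.1,-0.22,-0.16],[0,0,0]],[0.05,[-0.1,-0.22,-0.16],[0,0,0]],[0.05,[-0.1,-0.22,-0.16],[0,0,0]]]'
python3 - <<'E'
from h import *
c=snap('top');P=cloud(c)
im=c['img'][...,::-1];a=cv2.resize(np.ascontiguousarray(im[140:310,100:520]),(798,323))
s=capture('side')['img'][...,::-1];b=np.ascontiguousarray(s[140:420,240:540]);
cv2.imwrite('pics/final.png',cv2.vconcat([a,cv2.copyMakeBorder(cv2.resize(b,None,fx=.98,fy=.98),0,0,0,798-294,cv2.BORDER_CONSTANT)]))
o=dict(np.load('top.npz'));d=np.abs(c['img'].astype(int)-o['img']).sum(2)
k=P.reshape(-1,3)
for n,(x,y,r) in dict(large=(.636,-.0756,.03),loom=(.6226,-.164,.03),handle=(.6155,-.257,.042),base=(.6424,.1413,.034),small=(.6424,.2305,.022)).items():
    m=(np.hypot(k[:,0]-x,k[:,1]-y)<r)&(k[:,2]>.0185)&(k[:,2]<.1);q=k[m];print(n,m.sum(),((q.min(0)+q.max(0))/2)[:2].round(3),'top',np.percentile(q[:,2],90).round(3))
E
```

```text
clock: 31.25
tcp_pos: [0.4198, 0.1376, 0.179]
ee_rot: [[0.033, 0.999, 0.002], [0.999, -0.033, 0.0], [0.0, 0.002, -1.0]]
ft_force: [-0.2, 1.0, 0.9]
grip_width: 0.0502
large 253 [ 0.637 -0.078] top 0.031
loom 273 [ 0.624 -0.162] top 0.059
handle 173 [ 0.619 -0.268] top 0.031
base 144 [0.643 0.14 ] top 0.032
small 87 [0.645 0.23 ] top 0.028
```

View pics/final.png

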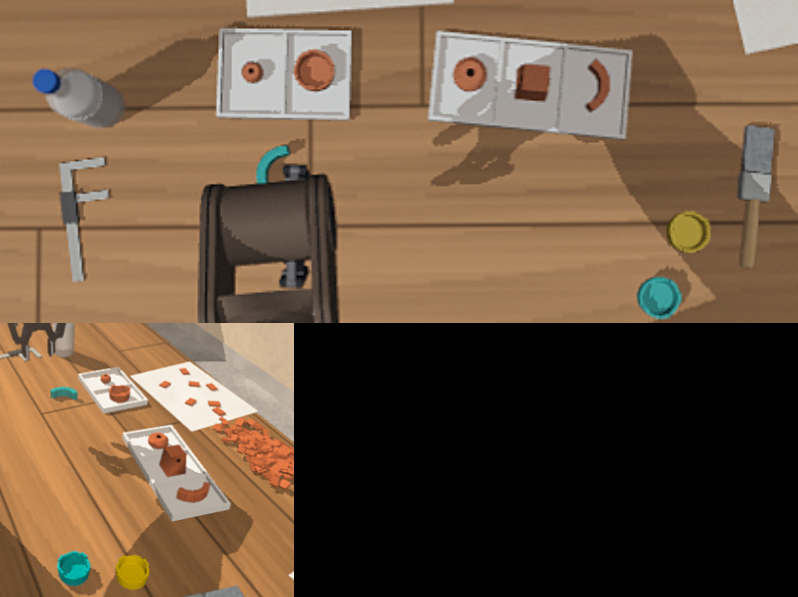

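The final views show all five finds flat in their pockets, with the bystanders and look-alikes in place. Handing in.

```bash
python3 -c "from bench import hand_in; print(hand_in())"
```

```text
the job is handed in; nothing more can be done
None
```

Both kits are made up and the job is handed in, with about 31 s used on the robot's clock.

- **Three-pocket tray:** larger whorl in the left pocket, loom weight in the middle, jug-handle sherd in the right.
- **Two-pocket tray:** smaller whorl in the left pocket, pot-base sherd in the right.

**Last checks:** the top and side views show each find flat and upright in its own pocket. Their top heights read about 2 mm above nominal for most finds, 1 mm for the base sherd and 3 mm for the small whorl. By eye, the bottle, brush, caliper and all three look-alikes look unmoved; I did not measure them. Each find was lowered until a light contact of 6–10 N showed before release, and the gripper was clear and empty at the end.

**One reading disagreed:** the gripper showed a 54 mm opening on the roughly 40 mm loom weight. Depth and picture checks showed it held level, gripped near its wider foot, and it was set down without slipping.

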